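Clamp a microtube rack on the bench mixer

ROBOT

A 6-joint arm with a two-finger parallel gripper is mounted at the origin on a cart in front of the work surface, level with it; the furniture and walls round the work are solid. World frame = base frame: x ahead of the robot, y to its left, z up, the work surface at z = 0. Lengths are in mm, angles in rad, forces in N, time in s.
With the tool pointing down it reaches from about 325 to 900 mm from the base axis. Payload 6.1 kg.
Tool frame: the origin (TCP) lies on the centre line of the jaws, within the pads' length; the fingertips stand 8 mm ahead of it and the grasp point (between the pads) lies 11 mm behind it; z points along the fingers, y is the line along which they close (so a half turn about z gives the same grasp; the last joint's range is limited). The gripper opens to 85 mm and grips with 20 to 120 N. Pads are 22 mm wide; open, the fingers measure 114 mm over their backs; the gripper's body (76 mm by 85 mm) begins 54 mm behind the grasp point. The pads swing forward as they close: fully open they stand 13 mm farther back than shut.
Start: joints at [-1.275, 0.22, 1.526, -0, 1.395, -0.126], TCP at [255.869, -570.216, 239.3] pointing down, gripper open.
Joint ranges: [-2.98, 2.98], [-0.91, 2.08], [0.09, 2.57], [-1.24, 4.39], [0.2, 2.65], [-2.68, 2.68]. Speed limits (rad/s): [2.57, 2.57, 3.01, 3.14, 3.14, 3.14].

INTERFACE

Orientations are given as a unit quaternion [w, x, y, z].
In Python, from plant import movep, servo_line, move_j, gripper_to, pause, solve_ik, observe, read_camera, camera_model, PlanningError, hand_in gives the robot as it stands. Calls block until the motion is done:
- movep(position, orientation): joint-space move of the TCP to a pose.
- servo_line(position, max_speed=150, ori=None): straight line of the TCP; ori=None keeps the orientation; max_speed is the mean speed in mm/s.
- move_j(angles): joint-space move.
- gripper_to(opening, newtons=None): opening from 0.0 (shut) to 1.0 (fully open); newtons is the grip in N (None keeps the last); returns when the fingers have stopped.
- pause(seconds).
- solve_ik(position, orientation): joint angles nearest the present ones, or None.
- observe(): the state.
- read_camera(name): name is "side" or "top"; returns (picture, depth): 480x640x3 uint8, red, green, blue; 480x640 float32, mm along the optical axis (not along the pixel's ray), 0 where there is no reading.
- camera_model(name): a dict with "fx", "fy", "cx", "cy" (pixels), "k1" (the pictures are not rectified: a ray, as slopes to the right and down, at radius r is drawn at 1 + k1 r^2 times it, then the intrinsics apply), "extrinsics" (4x4, takes a point from camera to world coordinates). Camera axes: x right, y down, z forward; pixel columns grow to the right and rows downward; lengths in mm; the calibration is good to about 2 mm. A picture is of the moment at which its call begins. camera_model takes no time and is no camera call.
A pose or a line that the arm cannot do raises PlanningError and nothing moves.
- hand_in(): hands the job in; it is judged then, once.
The state is a dict: "time_s": time; "joint_positions": joint angles; "qd": joint speeds; "joint_torque": joint torques, N m; "ee_pos": TCP position; "ee_rot": TCP orientation; "contact_force": force on the tool from outside, world axes, zero at the start; "moment": the same for the moment, N m; "opening": opening from 0.0 (shut) to 1.0 (fully open); "grasp_force": force on a finger pad.
Only numpy, scipy, OpenCV 4.12 (cv2) and the standard library are available. Lean on these libraries where they do the work, as an engineer would, in place of code of your own. Each camera call takes 0.05 s, during which the arm holds its last target. There are 200 camera calls.

TASK

Load the microtube rack onto the bench mixer: first draw the clamp slide back, away from the end wall, until it stops. Then set the rack down upright on the mixer deck between the end wall and the clamp, lengthwise along the slide, and push the clamp slide forward to its end stop so that it holds the rack against the end wall. Let go, and leave the other things on the bench where they are.

Things in the scene. Friction and masses are not known exactly. Their poses are not given: they have to be found in the camera images.
- mixer: Bench mixer, fixed: white housing 150 x 240 mm (its x, y) with a flat aluminium deck 55 mm above the bench. Origin: centre of its underside at bench height, z up, operating panel on the -x side; the clamp slides along y. A fixed end wall stands on the deck at the +y end: 76 mm wide in x, 34 mm high above the deck, inner face at y = +100 mm.
- bay (a point): Deck point (55 mm above the bench) at the middle of the rack's clamped place, mixer x = 0, y = +54.5 mm; axes as the mixer's. With the clamp home, 92 mm remain between jaw and end wall. Four low cheeks (10 mm high, inner faces 69 mm apart in x) flank the place at mixer y = 10 to 34 and 77 to 101 mm; between them the sides are open for fingers.
- clamp (a joint): Clamp slide in m: 0 = home at its forward end stop (jaw face at mixer y = +8 mm), 0.055 = at its rear stop (jaw face at y = -47 mm, 147 mm free to the end wall); it moves along mixer -y as the value grows. Starts 5 to 22 mm open. Stays where left: dry friction 2.5 N, no spring. Jaw 90 mm wide (x), 33 mm high above the deck.
- clamp_grip (a point): On the mid-plane of the slide's upright black grip, 120 mm above the bench, 10 mm below the grip's top; axes as the mixer's. The grip is a plate 12 mm thick along mixer y (the sliding direction), 36 mm wide along x, and stands free from 73 to 130 mm above the bench, 42 mm behind the jaw face.
- rack: Orange microtube rack with capped tubes fixed in it: 60 mm (its x) by 90 mm (its y), 38 mm high over the caps, about 0.1 to 0.17 kg. A top plate, 26 to 30 mm above its foot, on two end walls at y = +-45 mm; open below between them. Grasp it across the 60 mm by the plate's long edges, mid-length. Origin: centre of its underside, z up. Either way round is right.
- timer: White bench timer, 62 x 62 x 19 mm; bystander; origin at the centre of its underside.
- petri_a: Petri dish, 59 mm wide, 14 mm high; bystander; origin at the centre of its underside.
- petri_b: Petri dish like the other one; bystander; origin at the centre of its underside.
- amber: Small brown glass bottle with a white cap, 34 mm wide, 64 mm high; bystander; origin at the centre of its underside.
- marker: Marker pen lying on the bench, 135 mm long (its y), 17 mm thick; bystander; origin at the centre of its underside.
- green: White bottle with a green cap and green band, 52 mm wide, 82 mm high; bystander; origin at the centre of its underside.

How it is judged (in metres and radians):
On the way, in this order (a step that is already met when the one before it is completed fails the run):
1. the clamp slide is drawn back to its rear stop (value of joint clamp above 0.052 m), for 0.2 s.
2. the rack stands on the deck between end wall and clamp, with the clamp still open (value of joint clamp above 0.006 m and horizontal distance between rack and bay below 0.045 m and z of rack in the frame of bay between -0.004 and 0.004 m and angle between rack's own z axis and vertical below 0.08 rad and angle between the y axis of rack and the y axis of mixer, either way round below 0.2 rad), for 0.2 s.
3. the clamp slide is pushed forward to its end stop (value of joint clamp below 0.003 m), for 0.2 s.
At the end, for the whole second after the job is handed in: The clamp slide is within 3 mm of its forward end stop; the rack stands on the deck (foot within 4 mm of deck height), upright within 0.06 rad, parallel to the slide within 0.1 rad, its centre within 8 mm of the clamped place, at rest (value of joint clamp below 0.003 m and horizontal distance between rack and bay below 0.008 m and z of rack in the frame of bay between -0.004 and 0.004 m and angle between rack's own z axis and vertical below 0.06 rad and angle between the y axis of rack and the y axis of mixer, either way round below 0.1 rad and linear speed of rack below 0.02 m/s); the robot touches nothing.
It fails at once if the rack is tipped over more than 0.6 rad (angle between rack's own z axis and vertical above 0.6 rad).
It fails at once if a bystander is moved by more than 30 mm (distance of any of timer, petri_a, petri_b, amber, marker, green from where it was at the start of the episode above 0.03 m).
It also fails if it takes over 64 s, if anything falls off the work surface, if the arm or the gripper's body presses on something with over 40 N, if the wrist force passes 120 N, or if a joint passes its speed limit or range.

## Working session

There is one attempt and no reset: what is moved stays moved. The work goes in short steps, each a Python script; the robot and the scene stay as the last script left them, time stands still between calls to the robot, and variables do not carry over. Pictures are saved under pics/ and viewed, at most 10 in all, crops included, and the job is handed in when it is done.

```bash
ls; mkdir -p pics
cat > h.py <<'E'
import numpy as np, cv2
from plant import *
def snap(n):
    im,d=read_camera(n); return im,d
def cloud(n,d):
    m=camera_model(n); h,w=d.shape
    u,v=np.meshgrid(np.arange(w),np.arange(h))
    K=np.array([[m['fx'],0,m['cx']],[0,m['fy'],m['cy']],[0,0,1.]])
    p=cv2.undistortPoints(np.stack([u,v],-1).reshape(-1,1,2).astype(np.float64),K,np.array([m['k1'],0,0,0.])).reshape(h,w,2)
    P=np.dstack([p*d[...,None],d]); T=np.array(m['extrinsics'])
    W=P@T[:3,:3].T+T[:3,3]; W[d<=0]=np.nan
    return W
E
python3 - <<'E'
from h import *
print(observe())
for n in('side','top'):
    im,d=snap(n); cv2.imwrite(f'pics/{n}0.png',im[...,::-1]); np.savez(f'{n}0.npz',im=im,d=d)
    m=camera_model(n);print(n,{k:np.round(v,3) for k,v in m.items()},(d>0).mean())
E
```

```text
pics
{'time_s': 0.0, 'joint_positions': array([-1.27507603e+00,  2.21251616e-01,  1.52761364e+00, -2.20496003e-05,
        1.39466332e+00, -1.26113877e-01]), 'qd': array([ 1.20749182e-03,  4.01626041e-04, -4.53554232e-04,  1.42680156e-04,
        7.02231244e-04,  2.72852584e-05]), 'joint_torque': array([ 5.22005557e-04, -4.96893454e+01, -3.89391160e+01, -1.26195159e-04,
        1.10220071e-02,  3.69191696e-05]), 'ee_pos': array([ 255.70795288, -569.65985063,  238.18207653]), 'ee_rot': array([-9.63566488e-04,  9.77838462e-01,  2.09358555e-01, -9.28014781e-05]), 'contact_force': array([1.06522034, 0.65638016, 0.15846968]), 'moment': array([ 0.02874599, -0.02551139, -0.01302345]), 'grasp_force': 0.0, 'opening': 0.9988863754224137}
side {'fx': np.float64(513.65), 'fy': np.float64(513.65), 'cx': np.float64(337.017), 'cy': np.float64(240.194), 'k1': np.float64(-0.085), 'extrinsics': array([[ 9.640000e-01, -1.180000e-01,  2.380000e-01,  2.609300e+02],
       [-2.650000e-01, -4.980000e-01,  8.260000e-01, -1.069865e+03],
       [ 2.100000e-02, -8.590000e-01, -5.120000e-01,  7.427730e+02],
       [ 0.000000e+00,  0.000000e+00,  0.000000e+00,  1.000000e+00]])} 0.99619140625
top {'fx': np.float64(559.244), 'fy': np.float64(559.244), 'cx': np.float64(325.891), 'cy': np.float64(241.114), 'k1': np.float64(-0.037), 'extrinsics': array([[ 3.000000e-03, -9.840000e-01,  1.790000e-01,  3.133470e+02],
       [-1.000000e+00, -2.000000e-03,  7.000000e-03, -2.645200e+01],
       [-7.000000e-03, -1.790000e-01, -9.840000e-01,  1.415617e+03],
       [ 0.000000e+00,  0.000000e+00,  0.000000e+00,  1.000000e+00]])} 0.9960546875
```

View pics/side0.png

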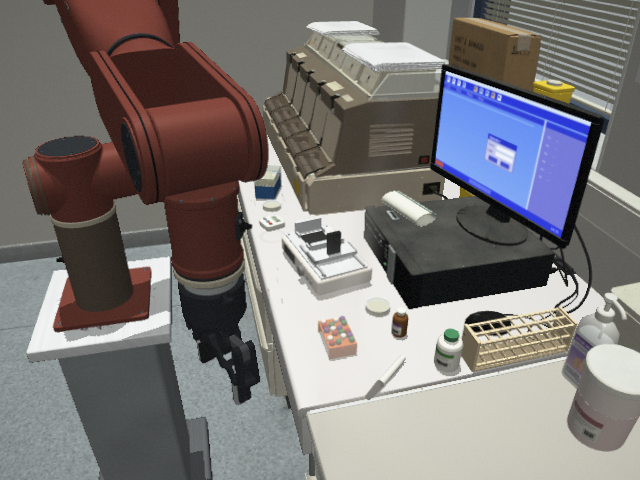

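View pics/top0.png

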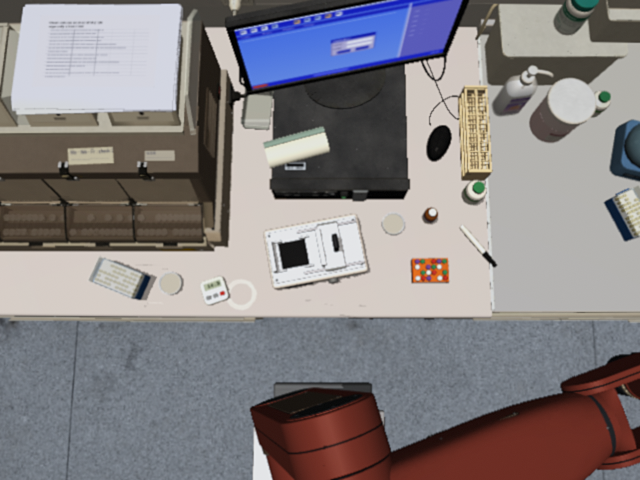

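The top view shows the mixer at (265-368, 215-288), with the grip at (336,243), the bay at (293,253) and the end wall at its left. The orange rack is at (430,270) and the free bystanders are close around them. Next I measure from both views.

Run:
```python
from h import *
big=[]
for n,(x0,y0,x1,y1) in dict(top=(250,200,470,300),side=(270,210,410,370)).items():
    z=np.load(n+'0.npz'); im,d=z['im'],z['d']; W=cloud(n,d); np.save(n+'W.npy',W)
    big.append(cv2.resize(im[y0:y1,x0:x1],None,fx=3.4,fy=3.4,interpolation=cv2.INTER_CUBIC)[:340] if n=='top' else cv2.resize(im[y0:y1,x0:x1],None,fx=3.7,fy=3.7,interpolation=cv2.INTER_CUBIC))
    hsv=cv2.cvtColor(im,cv2.COLOR_RGB2HSV)
    X,Y,Z=W[...,0],W[...,1],W[...,2]
    # rack: orange
    m=((hsv[...,0]<16)&(hsv[...,1]>130)&(hsv[...,2]>120)&(Z>5)&(Z<60)&(X>300)&(X<700)&(Y<-100)&(Y>-420)).astype(np.uint8)
    m=cv2.morphologyEx(m,cv2.MORPH_CLOSE,np.ones((7,7)))
    cs,_=cv2.findContours(m,0,2); c=max(cs,key=cv2.contourArea)
    mm=np.zeros_like(m);cv2.drawContours(mm,[c],-1,1,-1); mm=(mm>0)&(Z>22)&(Z<48)
    P=W[mm]; print(n,'rack',cv2.minAreaRect(P[:,:2].astype(np.float32)),np.percentile(P[:,2],[5,50,95]))
    # mixer
    b=(X>330)&(X<620)&(Y>-150)&(Y<200)
    P=W[b&(Z>40)&(Z<62)]; 
    mk=(b&(Z>40)&(Z<140)).astype(np.uint8); cs,_=cv2.findContours(mk,0,2); c=max(cs,key=cv2.contourArea)
    mm=np.zeros_like(mk);cv2.drawContours(mm,[c],-1,1,-1); q=(mm>0)&(Z>40)&(Z<62)
    print(n,'mixer',cv2.minAreaRect(W[q][:,:2].astype(np.float32)),np.percentile(W[q][:,2],[5,50,95]))
    g=(mm>0)&(Z>112)&(Z<140); print(n,'grip',cv2.minAreaRect(W[g][:,:2].astype(np.float32)),g.sum(),np.percentile(Z[g],[5,50,95]))
    g=(mm>0)&(Z>80)&(Z<100); 
    print(n,'z80-100',g.sum(),W[g][:,:2].min(0),W[g][:,:2].max(0))
cv2.imwrite('pics/c1.png',big[0]); cv2.imwrite('pics/c2.png',big[1])
```

```text
top rack ((493.74298095703125, -276.1888427734375), (58.722679138183594, 90.88410186767578), 0.48270684480667114) [26.21472718 33.15628529 40.95811156]
top mixer ((533.6253662109375, 11.080024719238281), (160.11148071289062, 240.3148956298828), 10.9758882522583) [45.27441391 54.45631271 60.00450097]
top grip ((548.0364990234375, -37.48124313354492), (36.66436767578125, 13.91259765625), 11.721034049987793) 94 [120.01170782 128.94027746 133.71528275]
top z80-100 331 [481.56769031 -45.7288675 ] [585.20767821 125.97967187]
side rack ((626.633056640625, -288.82745361328125), (7.194129943847656, 17.99033546447754), 44.38481903076172) [45.99234247 46.74588919 47.775666  ]
side mixer ((538.3192138671875, 4.099098205566406), (150.1640167236328, 239.0426025390625), 10.41505241394043) [42.68729755 52.47622793 59.1534813 ]
side grip ((549.7520141601562, -42.835121154785156), (36.327449798583984, 16.635147094726562), 17.669418334960938) 113 [113.7529689  122.17056884 128.80848587]
side z80-100 273 [483.11020901 -50.99141915] [587.35885134 123.68301411]
```

View pics/c1.png

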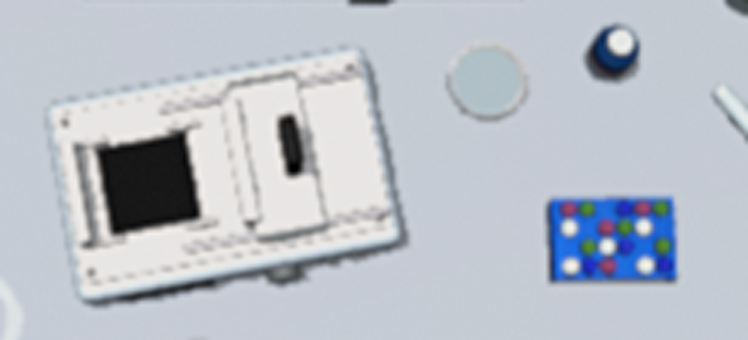

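View pics/c2.png

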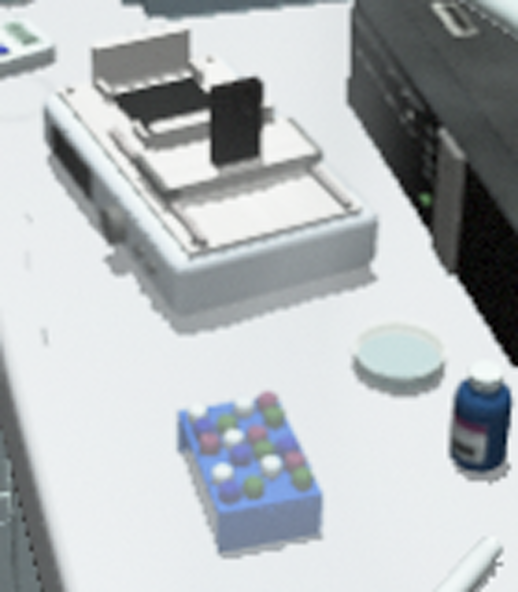

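The crops show the layout clearly: end wall at the left (+y) of the black mat, then the jaw, then the grip. The rack's long side lies along the world y axis. I'll refine with rays on planes from both views.

```bash
cat >> h.py <<'E'
def rays(n,uv,z):
    "pixels Nx2 -> world points on plane(s) z"
    m=camera_model(n); K=np.array([[m['fx'],0,m['cx']],[0,m['fy'],m['cy']],[0,0,1.]])
    p=cv2.undistortPoints(np.asarray(uv,float).reshape(-1,1,2),K,np.array([m['k1'],0,0,0.])).reshape(-1,2)
    T=np.array(m['extrinsics']); D=np.c_[p,np.ones(len(p))]@T[:3,:3].T; o=T[:3,3]
    return o+D*((z-o[2])/D[:,2])[:,None]
def triang(u1,u2):
    "top pixel, side pixel -> point and miss distance"
    A=[]
    for n,u in(('top',u1),('side',u2)):
        a,b=rays(n,[u],0)[0],rays(n,[u],200)[0]; A.append((a,(b-a)/np.linalg.norm(b-a)))
    (a,d),(b,e)=A; s=np.linalg.lstsq(np.c_[d,-e],b-a,rcond=None)[0]
    p,q=a+s[0]*d,b+s[1]*e; return (p+q)/2,np.linalg.norm(p-q)
E
python3 - <<'E'
from h import *
for n in('top','side'):
    z=np.load(n+'0.npz'); im=z['im']; W=np.load(n+'W.npy'); X,Y,Z=np.moveaxis(W,-1,0)
    hsv=cv2.cvtColor(im,cv2.COLOR_RGB2HSV)
    roi=(X>400)&(X<640)&(Y>-140)&(Y<150)
    m=((im.max(-1)<75)&roi&(Z>40)).astype(np.uint8)
    for c in cv2.findContours(m,0,2)[0]:
        if cv2.contourArea(c)<25: continue
        c=c.reshape(-1,2); mm=W[c[:,1],c[:,0]]
        for h in((55,) if n=='top' else (55,130)): 
            pass
        cen=c.mean(0); zz=np.nanmedian(mm[:,2]); h=130 if zz>80 else 55
        r=cv2.minAreaRect(rays(n,c,h)[:,:2].astype(np.float32))
        print(n,'black',cv2.boundingRect(c),np.round(zz,1),'plane',h,np.round(r[0],1),np.round(r[1],1),round(r[2],1), 'corners px',np.round(cv2.boxPoints(cv2.minAreaRect(c.astype(np.float32)))).tolist())
    # end wall / jaw tops
    # mixer frame rough
    a=np.radians(10.7);u=np.array([np.cos(a),np.sin(a)]);v=np.array([-u[1],u[0]])
    L=(W[...,:2]-[538,7]); lx,ly=L@u,L@v
    for nm,g in(('wall',(ly>80)&(ly<140)&(abs(lx)<60)),('jaw',(ly>-35)&(ly<60)&(abs(lx)<60))):
        q=g&(Z>82)&(Z<95); print(n,nm,q.sum(),'lx',np.round(np.percentile(lx[q],[1,50,99]),1),'ly',np.round(np.percentile(ly[q],[1,10,50,90,99]),1),'z',np.round(np.median(Z[q]),1)) if q.sum() else print(nm,0)
    # housing extent, deck-level
    q=(Z>48)&(Z<62)&(abs(lx)<95)&(abs(ly)<140); s=q&(abs(lx)<50); t=q&(abs(ly)<90)
    print(n,'housing ly',np.percentile(ly[s],[.5,99.5]),'lx',np.percentile(lx[t],[.5,99.5]))
    roi=(X>430)&(X<560)&(Y>-350)&(Y<-200)
    m=((hsv[...,0]<16)|(hsv[...,0]>174))&(hsv[...,1]>80)&(hsv[...,2]>100)&roi
    m=cv2.morphologyEx(m.astype(np.uint8),cv2.MORPH_CLOSE,np.ones((7,7)))
    c=max(cv2.findContours(m,0,2)[0],key=cv2.contourArea); mm=np.zeros_like(m);cv2.drawContours(mm,[c],-1,1,-1)
    r=cv2.minAreaRect(rays(n,c.reshape(-1,2),30)[:,:2].astype(np.float32)); print(n,'rack rays@30',r)
    q=(mm>0)&(Z>22)&(Z<46);print(n,'rack depth',cv2.minAreaRect(W[q][:,:2].astype(np.float32)),np.percentile(Z[q],[5,50,95]))
    q=roi&(Z<8)&(mm==0);print('bench z',np.median(Z[q]))
E
```

```text
top black (279, 239, 29, 30) 56.4 plane 55 [530.1  64.3] [63.3 63.4] 11.1 corners px [[278.0, 243.0], [303.0, 239.0], [308.0, 263.0], [283.0, 268.0]]
top black (332, 234, 7, 17) 128.0 plane 130 [545.1 -38.8] [38.6 11.5] 11.1 corners px [[331.0, 235.0], [336.0, 234.0], [339.0, 250.0], [335.0, 251.0]]
top wall 131 lx [-36.4   1.   38.1] ly [104.6 105.6 109.6 113.6 114.7] z 88.6
top jaw 175 lx [-42.7   0.1  44.3] ly [-15.4 -14.2  -9.5  -4.8  -3.6] z 87.8
top housing ly [-111.53611351  121.43996378] lx [-71.38438336  73.01443502]
top rack rays@30 ((492.71368408203125, -275.34588623046875), (60.32973098754883, 92.77491760253906), 0.07560709118843079)
top rack depth ((492.89422607421875, -275.9620361328125), (60.925636291503906, 91.42102813720703), 1.1338719129562378) [25.91202073 32.98458868 40.89818586]
bench z 0.10100119693629495
side black (301, 231, 40, 23) 56.1 plane 55 [538.3  43. ] [111.3 104. ] 76.5 corners px [[301.0, 231.0], [340.0, 231.0], [340.0, 253.0], [301.0, 253.0]]
side wall 84 lx [-35.9   1.4  36.9] ly [ 96.2  98.5 103.5 109.2 112.9] z 85.4
side jaw 66 lx [-42.1 -19.6  46.9] ly [-22.3 -20.2 -16.5 -11.   -7.4] z 85.2
side housing ly [-116.2243982   109.05179062] lx [-68.52714904  69.51113223]
side rack rays@30 ((492.1515197753906, -282.51422119140625), (59.22272872924805, 91.5948486328125), 1.87812340259552)
side rack depth ((493.6779479980469, -279.5537109375), (57.77101135253906, 90.32513427734375), 0.798892080783844) [26.98289448 31.40685213 38.2175304 ]
bench z -0.7710462523648403
```

```bash
cat >> h.py <<'E'
A=np.radians(10.9); U=np.array([np.cos(A),np.sin(A)]); V=np.array([-U[1],U[0]]); M0=np.array([538.,7.])
def Q(t): return [0,np.cos(t/2),np.sin(t/2),0]
def mx(lx,ly,z): return [*(M0+lx*U+ly*V),z]
def loc(p): d=np.asarray(p)[:2]-M0; return np.array([d@U,d@V])
def st(s=''):
    o=observe(); print(s,'t%.1f'%o['time_s'],'tcp',np.round(o['ee_pos'],1),'loc',np.round(loc(o['ee_pos']),1),'F',np.round(o['contact_force'],1),'open %.3f'%o['opening'],'gf %.1f'%o['grasp_force']); return o
E
python3 - <<'E'
from h import *
for t in(A,A+np.pi,A-np.pi): print(solve_ik(mx(.8,-48,180),Q(t)))
gripper_to(.55,40)
movep(mx(.8,-48,190),Q(A)); st('above')
servo_line(mx(.8,-48,107),120); st('down')
gripper_to(0,40); o=st('gripped')
F0=o['contact_force']@[*V,0]
y=-48
while y>-105:
    y-=3; servo_line(mx(.8,y,107),60); o=observe(); f=o['contact_force']@[*V,0]-F0
    print(y,np.round(loc(o['ee_pos'])[1],1),round(f,1))
    if abs(f)>14: break
pause(.3); st('end')
E
```

```text
[-2.16429432e-01  9.06468732e-02  1.78644840e+00 -4.44089210e-16
  1.26449738e+00  1.16412601e+00]
[-2.16429432e-01  9.06468732e-02  1.78644840e+00 -4.44089210e-16
  1.26449738e+00 -1.97746665e+00]
[-2.16429432e-01  9.06468732e-02  1.78644840e+00 -4.44089210e-16
  1.26449738e+00 -1.97746665e+00]
above t2.7 tcp [548.  -40.8 190.1] loc [  0.8 -48.8] F [ 0.2 -0.8  0.2] open 0.549 gf 0.0
down t3.6 tcp [548.4 -40.2 107.7] loc [  1.3 -48.3] F [-0.5 -0.2  0.1] open 0.550 gf 0.0
gripped t4.0 tcp [548.5 -40.  108. ] loc [  1.5 -48.1] F [-0.9  0.6  4. ] open 0.132 gf 40.2
-51 -51.2 0.8
-54 -54.3 -0.5
-57 -57.3 0.4
-60 -60.3 -0.5
-63 -63.3 0.4
-66 -66.3 -1.4
-69 -69.3 0.2
-72 -72.3 0.3
-75 -75.3 -0.1
-78 -78.3 -1.0
-81 -81.3 -0.0
-84 -84.3 0.7
-87 -85.6 6.7
-90 -85.8 18.0
end t7.8 tcp [555.7 -76.9 107.9] loc [  1.5 -85.7] F [-4.2 17.7 11.1] open 0.135 gf 41.4
```

The rear stop is felt at -85.7, so the mixer's y offset is now +3.3 mm. Next I release and fetch the rack.

Run:
```python
from h import *
servo_line(mx(.8,-86,107),60); gripper_to(.45,40); st('rel')
servo_line(mx(.8,-86,190),150); 
t=np.radians(90.8); X,Y=493.3,-277.
for q in(t,t-np.pi): print(np.round(solve_ik([X,Y,120],Q(q)),2))
tt=A+np.pi/2
for q in(tt,tt-np.pi): print('place',np.round(solve_ik(mx(.8,53,120),Q(q)),2))
gripper_to(.97)
movep([X,Y,120],Q(t)); st('above')
servo_line([X,Y,17],100); st('down')
gripper_to(0,30); st('grip')
servo_line([X,Y,60],80); st('lift')
im,d=snap('top'); im2,_=snap('side')
cv2.imwrite('pics/l.png',np.hstack([cv2.resize(im[180:310,250:470],(400,236)),cv2.resize(im2[190:390,230:430],(400,236))])[...,::-1])
```

```text
rel t8.4 tcp [554.9 -77.4 106.7] loc [  0.6 -86.1] F [-1.1 -0.1  0.1] open 0.451 gf 0.0
[-0.65  0.2   1.79 -0.    1.16 -0.66]
[-0.65  0.2   1.79 -0.    1.16  2.48]
place [-0.04  0.12  1.88 -0.    1.15 -0.23]Traceback (most recent call last):
  File "<stdin>", line 7, in <module>
    return _wrapfunc(a, 'round', decimals=decimals, out=out)
    return _wrapit(obj, method, *args, **kwds)
    result = getattr(arr, method)(*args, **kwds)
TypeError: unsupported operand type(s) for *: 'NoneType' and 'float'
```

Run:
```python
from h import *
t=np.radians(90.8); X,Y=493.3,-277.
gripper_to(.97)
movep([X,Y,120],Q(t)); st('above')
servo_line([X,Y,17],100); st('down')
gripper_to(0,30); st('grip')
servo_line([X,Y,60],80); st('lift')
im,d=snap('top'); im2,_=snap('side')
cv2.imwrite('pics/l.png',np.hstack([cv2.resize(im[180:310,250:470],(400,236)),cv2.resize(im2[190:390,230:430],(400,400))[:236+0] if 0 else cv2.resize(im2[220:390,260:430],(236,236))])[...,::-1])
```

```text
above t11.2 tcp [ 493.5 -276.8  120.2] loc [ -97.3 -270.3] F [-0.3 -0.3  0.5] open 0.970 gf 0.0
down t12.4 tcp [ 493.9 -277.5   17.8] loc [ -97.1 -271. ] F [-0.   0.1 -0.3] open 0.968 gf 0.0
grip t12.7 tcp [ 493.9 -277.4   18. ] loc [ -97.1 -270.9] F [-1.3  1.6  6.5] open 0.687 gf 31.9
lift t13.4 tcp [ 493.2 -277.    60.1] loc [ -97.6 -270.4] F [-0.1  0.2 -1.1] open 0.690 gf 32.5
```

View pics/l.png

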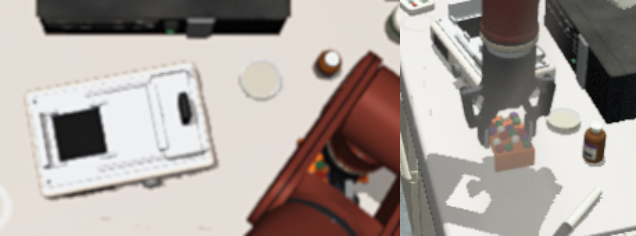

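The side crop shows the rack hanging level between the fingers. The top crop shows the clamp fully back, with its grip at about (185,108). I'll place the rack now.

Run:
```python
from h import *
tt=A+np.pi/2
servo_line([493.3,-277,170],150)
movep(mx(.8,53,170),Q(tt)); st('above')
servo_line(mx(.8,53,95),100); o=st('near'); f0=o['contact_force'][2]
z=95
servo_line(mx(.8,53,79),60); z=79
while z>71:
    z-=1; servo_line(mx(.8,53,z),30); o=observe(); f=o['contact_force'][2]-f0; print(z,np.round(o['ee_pos'][2],1),round(f,1))
    if f>5: break
st('down'); gripper_to(.9); st('open')
servo_line(mx(.8,53,180),120)
q=observe()['joint_positions'].copy(); print(np.round(q,2)); 
movep(mx(.8,-86,190),Q(A)); st('over grip')
im,d=snap('top'); np.savez('top1.npz',im=im,d=d); cv2.imwrite('pics/p.png',cv2.resize(im[200:300,250:390],(560,400))[...,::-1])
im,d=snap('side'); np.savez('side1.npz',im=im,d=d)
```

```text
above t15.7 tcp [528.9  58.3 169.8] loc [ 0.8 52.1] F [ 0.1 -0.2 -0. ] open 0.694 gf 32.5
near t16.6 tcp [529.3  59.1  95.6] loc [ 1.4 52.8] F [-0.5 -0.4 -1.7] open 0.691 gf 32.5
78 78.2 0.1
77 77.0 0.6
76 75.9 -0.4
75 74.9 0.9
74 73.9 0.8
73 73.1 1.3
72 73.0 8.1
down t18.7 tcp [529.   59.2  73. ] loc [ 1. 53.] F [-2.8 -0.3  6.4] open 0.691 gf 33.1
open t19.0 tcp [528.7  59.2  71.8] loc [ 0.7 53. ] F [1.1 0.1 1.1] open 0.898 gf 0.0
[-0.04  0.05  1.83  0.    1.26 -0.23]
over grip t21.3 tcp [554.8 -77.  189.5] loc [  0.6 -85.6] F [-0.  -0.7 -0.5] open 0.900 gf 0.0
```

View pics/p.png

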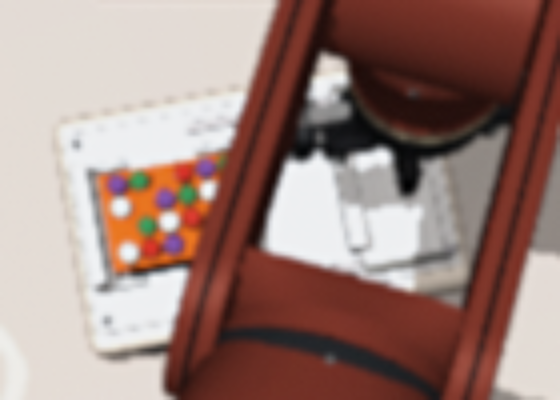

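The rack (orange, 95-230 × 150-270) sits square between the cheeks, just off the end wall, and touched down at deck height. Now I push the clamp forward.

Run:
```python
from h import *
gripper_to(.45,40)
servo_line(mx(.8,-86,107),120); st('down')
gripper_to(0,40); o=st('gripped'); F0=o['contact_force']@[*V,0]
servo_line(mx(.8,-45,107),50); st('near')
y=-45
while y<-22:
    y+=2; servo_line(mx(.8,y,107),40); o=observe(); f=o['contact_force']@[*V,0]-F0
    print(y,np.round(loc(o['ee_pos'])[1],1),round(f,1))
    if abs(f)>14: break
pause(.3); st('end')
servo_line(mx(.8,loc(observe()['ee_pos'])[1]+.5,107),40)
gripper_to(.45); st('rel'); p=observe()['ee_pos']
servo_line([p[0],p[1],200],150); movep([420,-330,260],Q(A)); st('away')
im,d=snap('top'); cv2.imwrite('pics/f.png',cv2.resize(im[200:300,250:390],(560,400))[...,::-1])
W=cloud('top',d); X,Y,Z=np.moveaxis(W,-1,0); L=W[...,:2]-M0; lx,ly=L@U,L@V
hsv=cv2.cvtColor(im,cv2.COLOR_RGB2HSV)
m=((hsv[...,0]<16)&(hsv[...,1]>130)&(Z>60)&(Z<110)&(abs(lx)<60)&(abs(ly-55)<70)).astype(np.uint8)
m=cv2.morphologyEx(m,cv2.MORPH_CLOSE,np.ones((7,7))); c=max(cv2.findContours(m,0,2)[0],key=cv2.contourArea)
r=cv2.minAreaRect(rays('top',c.reshape(-1,2),85)[:,:2].astype(np.float32)); print('rack',r,'loc',loc(r[0]),'want ~(.8,59)')
g=(Z>115)&(Z<140)&(abs(lx)<40)&(abs(ly)<110); print('grip ly',np.median(ly[g]),g.sum())
```

```text
down t22.7 tcp [555.6 -77.5 107.7] loc [  1.3 -86.3] F [ 0.7 -0.3 -0.3] open 0.448 gf 0.0
gripped t23.0 tcp [555.7 -76.8 108.3] loc [  1.5 -85.6] F [-1.6  4.   6.1] open 0.133 gf 40.3
near t24.0 tcp [548.  -37.2 108.2] loc [  1.5 -45.3] F [-1.9  0.3  7.1] open 0.132 gf 40.5
-43 -43.5 -5.8
-41 -41.6 -5.8
-39 -39.6 -5.3
-37 -37.6 -5.6
-35 -35.6 -5.3
-33 -33.6 -5.3
-31 -31.8 -6.0
-29 -30.5 -9.0
-27 -30.4 -16.2
end t26.6 tcp [545.2 -22.6 108.3] loc [  1.5 -30.4] F [  0.1 -13.3   3.5] open 0.136 gf 40.5
rel t27.2 tcp [544.1 -22.  106.6] loc [  0.5 -29.6] F [-0.3  0.5 -0.1] open 0.448 gf 0.0
away t29.2 tcp [ 420.3 -329.1  259.4] loc [-179.1 -307.8] F [ 0.3 -0.   0.5] open 0.449 gf 0.0
rack ((526.4954223632812, 63.233192443847656), (59.90339279174805, 89.17665100097656), 10.857203483581543) loc [-0.66357981 57.39413647] want ~(.8,59)
grip ly -29.431753261086477 94
```

View pics/f.png

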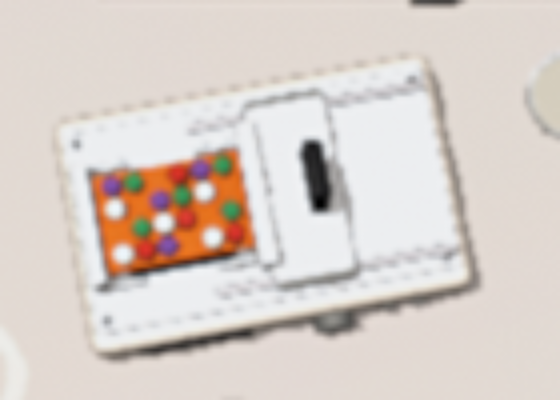

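The clamp moved 55.2 mm to its forward stop, with the grip now at (316,175). The rack is held between jaw and end wall at (92-258, 150-275), parallel to the slide.

```bash
python3 -c "
from plant import *
print(hand_in())"
```

```text
the job is handed in; nothing more can be done
None
```

The rack stands on the mixer deck with the clamp slide pushed forward to its end stop; the arm has let go and moved clear, and the job is handed in at about 30 s of the 64 s (no verdict was returned).

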